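Put the stray drone motors back in the spares case

ROBOT

A 6-joint arm with a two-finger parallel gripper is mounted at the origin on the work surface. World frame = base frame: x ahead of the robot, y to its left, z up, the work surface at z = 0. Lengths are in mm, angles in rad, forces in N, time in s.
With the tool pointing down it reaches from about 275 to 750 mm from the base axis. Payload 10.2 kg.
Tool frame: the origin (TCP) lies where the fingers leave the gripper's body, on its centre line; the fingertips stand 73 mm ahead of it and the grasp point (between the pads) lies 54 mm ahead of it; z points along the fingers, y is the line along which they close (so a half turn about z gives the same grasp; the last joint's range is limited). The gripper opens to 85 mm and grips with 20 to 120 N. Pads are 22 mm wide; open, the fingers measure 114 mm over their backs; the gripper's body (76 mm by 85 mm) begins 54 mm behind the grasp point. The pads swing forward as they close: fully open they stand 13 mm farther back than shut.
Start: joints at [-0.223, 0.313, 1.498, -0, 1.331, -0.223], TCP at [525.006, -0.014, 303.894] pointing down, gripper open.
Joint ranges: [-2.94, 2.94], [-0.97, 2.17], [0.19, 2.56], [-1.23, 4.37], [0.02, 3.11], [-2.88, 2.88]. Speed limits (rad/s): [2.39, 2.39, 3.01, 3.14, 3.14, 3.14].

INTERFACE

Orientations are given as a unit quaternion [w, x, y, z].
In Python, from rig import ctrl gives the robot as it stands.
- The arm moves only by the shell command python3 -m creep 'ROWS' [OPENING] [FORCE]. ROWS is JSON, a list that holds one entry, the list of rows, each a list of 6 numbers: the shift along the world's x, y, z in units of 25 mm (1.0 is 25 mm), then the turn, a rotation vector about the world's x, y, z in units of 5 degrees (1.0 is 5 degrees). In form: [[[x, y, z, ax, ay, az], ...]]. A call has 1 to 20 rows; each row is the pose to reach, as a shift and turn from the pose commanded when the call began; what a row does not reach only later rows make up. A row lasts 1/12 s, in which the tool goes at most 41.7 mm and 7.16 degrees, less where a joint would pass 70% of its speed; a pose out of reach is approached as far as the arm can. A call with a gripper value outside its range is refused whole. OPENING is the finger opening in mm, from 0 to 85.4, set as the call begins (- or left out, the last holds). The fingers move at their own pace and stop on an object; FORCE is the grip in N (left out, the last holds). Time passes only in rows, so rows that repeat a pose let the fingers close. It gives the time, the measured TCP pose, the force, the opening and the grip force at its end, in the units of the state.
- ctrl.sense(): the state, without advancing time (a new reading comes with each control period).
- ctrl.capture(name): name is "scene" or "side" or "wrist"; returns a dict with "image" (384x512x3 uint8, red, green, blue), "fx", "fy", "cx", "cy" (pixels), "R" (3x3) and "t" (3): a world point X has camera coordinates R X + t. Camera axes: x right, y down, z forward; pixel columns grow to the right and rows downward; lengths in mm; the calibration is good to about 2 mm. The wrist camera is an equidistant fisheye: a pixel r from the principal point sees the ray r / f radians off the axis. A picture is of the moment at which its call begins. There is no depth.
- ctrl.finish_job(): hands the job in; it is judged then, once.
The state is a dict: "time_s": time; "joints": joint angles; "dq": joint speeds; "tau": joint torques, N m; "eef_pos": TCP position; "ee_rot": TCP orientation; "force": force on the tool from outside, world axes, zero at the start; "wrist_torque": the same for the moment, N m; "grip_width": opening from 0.0 (shut) to 1.0 (fully open); "grip_force": force on a finger pad.
Only numpy, scipy, OpenCV 4.12 (cv2) and the standard library are available. Lean on these libraries where they do the work, as an engineer would, in place of code of your own. Each camera call takes 0.05 s, during which the arm holds its last target. There are 200 camera calls.

TASK

Two spare drone motors, a large one and a small one, have been left out beside the open spares case. Stand each one upright on its base on the floor of the bin that already holds motors of its own size, then close the clear lid fully. Do not disturb the other things on the table.

Things in the scene. Friction and masses are not known exactly. Their poses are not given: they have to be found in the camera images.
- motor_large: loose large brushless motor, standing on its base on the table, shaft up: a round dark steel bell 37 mm in diameter from 7 to 24 mm above its underside, on an aluminium base 34 mm in diameter (copper windings between), with a 6 mm shaft from the top of the bell to 40 mm. About 85 g. Origin at the centre of its underside, z along the shaft.
- motor_small: loose small brushless motor, same make, standing on its base, shaft up: bell 22 mm in diameter from 5 to 16 mm above its underside, base 19 mm in diameter, 4 mm shaft up to 24 mm. About 22 g. Origin at the centre of its underside, z along the shaft.
- bin_large: fixed open bin of white plastic in the case, 101 (x) x 104 (y) x 45 mm high, walls and floor 2 mm; origin at the centre of its underside, 4 mm above the table; axes as the case's. Any of the case's four places. Holds two motors like motor_large: they stand in its far half (local x over +8 mm); the near half (x -48 to +8, y -50 to +50 mm) is free.
- bin_small: fixed open bin of white plastic in the case, 101 (x) x 104 (y) x 45 mm high, walls and floor 2 mm; origin at the centre of its underside, 4 mm above the table; axes as the case's. Any of the case's four places. Holds three motors like motor_small: they stand in its far half (local x over +8 mm); the near half (x -48 to +8, y -50 to +50 mm) is free.
- bin_camera: fixed open bin of white plastic in the case, 101 (x) x 104 (y) x 45 mm high, walls and floor 2 mm; origin at the centre of its underside, 4 mm above the table; axes as the case's. Any of the case's four places. Holds two small black cameras, lens up: not for motors.
- bin_spacer: fixed open bin of white plastic in the case, 101 (x) x 104 (y) x 45 mm high, walls and floor 2 mm; origin at the centre of its underside, 4 mm above the table; axes as the case's. Any of the case's four places. Holds aluminium spacers lying down: not for motors.
- case: black plastic spares case, fixed to the table, a tray 212 (x) x 218 (y) x 54 mm high that holds the four bins two by two; origin at the centre of its underside on the table; local -x is its near side (towards the robot), the lid is hinged along its far (+x) rim.
- lid (a joint): angle of the clear plastic lid: 0 closed on the case's rim, 1.57 upright, starts 1.65 to 1.85 (standing open, leaning away from the robot), stop at 2.0. The hinge is stiff: the lid stays at any angle where it is left; about 1 N at its free edge moves it.
- lid_hinge (a point): middle of the lid's hinge line, on the case's far rim 54 mm above the table; the hinge line is parallel to the case's y axis.
- lid_edge (a point): middle of the lid's free edge, 212 mm from the hinge. The lid is a flat panel 4 mm thick, 218 mm wide, top 58 mm above the table when shut, with 3 mm ribs round its outer face and a 60 mm wide lip reaching 11 mm beyond this edge. It can be swung by pushing its outer face (away from the robot when open) with closed fingers, and pressed shut from above.
- propeller: bystander: loose clear three-bladed propeller lying flat, 124 mm across, 7 mm high; origin under its hub.
- cross_wrench: bystander: loose cross-shaped wrench lying flat, 70 x 88 mm, 16 mm high; origin under its centre.
- hex_key: bystander: loose L-shaped hex key lying flat, 90 x 30 mm, 6 mm thick; origin under the middle of its long arm.
- radio: bystander: loose black radio transmitter lying on its back, 160 x 190 mm, 65 mm high over its sticks; origin under its centre.
There are look-alikes about, which are no part of the job. What is shaped like the bin_large but yellow is not meant.

How it is judged:
By the outcome, as a careful person would: the job done as asked, in the order asked, and still so for the second after the job is handed in, with the robot touching nothing.
It also fails if it takes over 72 s, if anything falls off the work surface, if the arm or the gripper's body presses on something with over 40 N, if the wrist force passes 120 N, or if a joint passes its speed limit or range.

## Working session

There is one attempt and no reset: what is moved stays moved. The work goes in short steps, Python scripts to look and compute and a shell command to move; the robot and the scene stay as the last step left them, time stands still between calls to the robot, and variables do not carry over. Pictures are saved under pics/ and viewed, at most 10 in all, crops included, and the job is handed in when it is done.

```bash
ls; mkdir -p pics; cat > h.py <<'E'
import numpy as np, cv2
from rig import ctrl
def ray(c,u,v):
    R=np.array(c["R"]);t=np.array(c["t"]);x=(u-c["cx"])/c["fx"];y=(v-c["cy"])/c["fy"]
    return -R.T@t, R.T@np.array([x,y,1.])
def plane(c,u,v,z):
    o,d=ray(c,u,v); return o+d*(z-o[2])/d[2]
def proj(c,X):
    p=np.array(c["R"])@np.array(X,float)+np.array(c["t"]); return c["fx"]*p[0]/p[2]+c["cx"],c["fy"]*p[1]/p[2]+c["cy"]
def projw(c,X):
    p=np.array(c["R"])@np.array(X,float)+np.array(c["t"]); r=np.hypot(p[0],p[1]);th=np.arctan2(r,p[2])
    return c["fx"]*th*p[0]/r+c["cx"],c["fy"]*th*p[1]/r+c["cy"]
def planew(c,u,v,z):
    R=np.array(c["R"]);t=np.array(c["t"]);a=(u-c["cx"])/c["fx"];b=(v-c["cy"])/c["fy"];th=np.hypot(a,b)
    d=R.T@np.array([np.sin(th)*a/th,np.sin(th)*b/th,np.cos(th)]) if th>1e-9 else R.T@np.array([0,0,1.])
    o=-R.T@t; return o+d*(z-o[2])/d[2]
E
python3 - <<'E'
from h import *
import pickle
cs={n:ctrl.capture(n) for n in("scene","side","wrist")}
pickle.dump(cs,open("c0.pkl","wb"))
for n,c in cs.items():
    print(n,c["fx"],c["cx"],c["cy"],(-np.array(c["R"]).T@np.array(c["t"])).round(), np.array(c["R"])[2].round(2))
    cv2.imwrite(f"pics/{n}0.png",cv2.resize(c["image"][:,:,::-1],(800,600),interpolation=cv2.INTER_CUBIC))
print(ctrl.sense())
E
```

```text
pics
scene 368.4054990424454 252.4298405084151 191.29489499474323 [751. 826. 841.] [-0.12 -0.72 -0.68]
side 379.4084284223774 246.804257624472 189.50755253173537 [  541. -1000.   826.] [ 0.05  0.8  -0.6 ]
wrist 297.3186396354542 256.0286876724376 194.6429081910763 [525.  74. 373.] [-0.   -0.29 -0.96]
{'time_s': 0.15, 'joints': array([-2.23398802e-01,  3.13323047e-01,  1.49824352e+00, -8.75299802e-07,
        1.33098263e+00, -2.23423773e-01]), 'dq': array([ 0.0003661 , -0.00217415, -0.00273906,  0.0003614 ,  0.00093053,
       -0.00035678]), 'tau': array([ 1.79854873e-03, -4.12368500e+01, -2.59796566e+01, -1.57318855e-04,
        3.17765021e-03, -3.62555340e-05]), 'eef_pos': array([5.24884621e+02, 1.45168767e-02, 3.03472866e+02]), 'ee_rot': array([-4.04486444e-04,  7.07097798e-01,  7.07115602e-01, -2.55215879e-04]), 'force': array([-0.72313588,  1.25720247,  0.20481302]), 'wrist_torque': array([-0.02729995,  0.02545978,  0.02653275]), 'grip_force': 0.0, 'grip_width': 0.9996406942160441}
```

View pics/scene0.png

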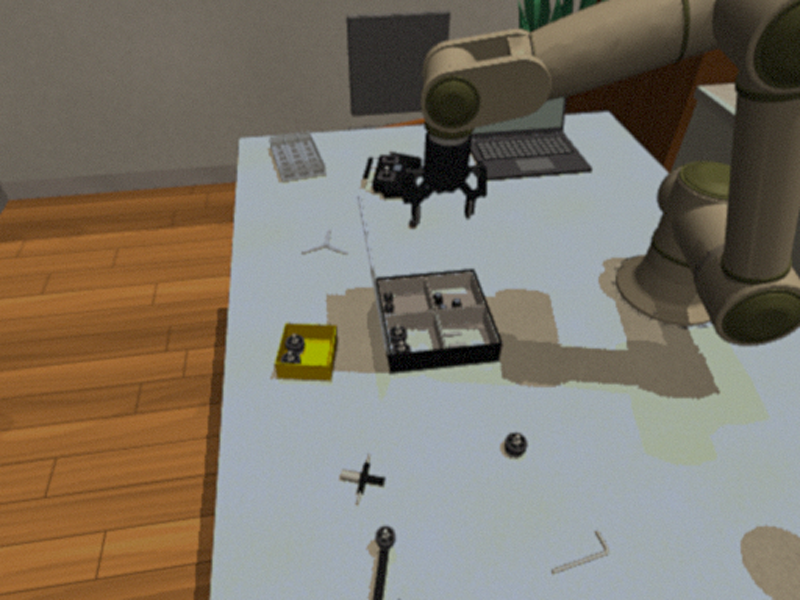

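View pics/wrist0.png

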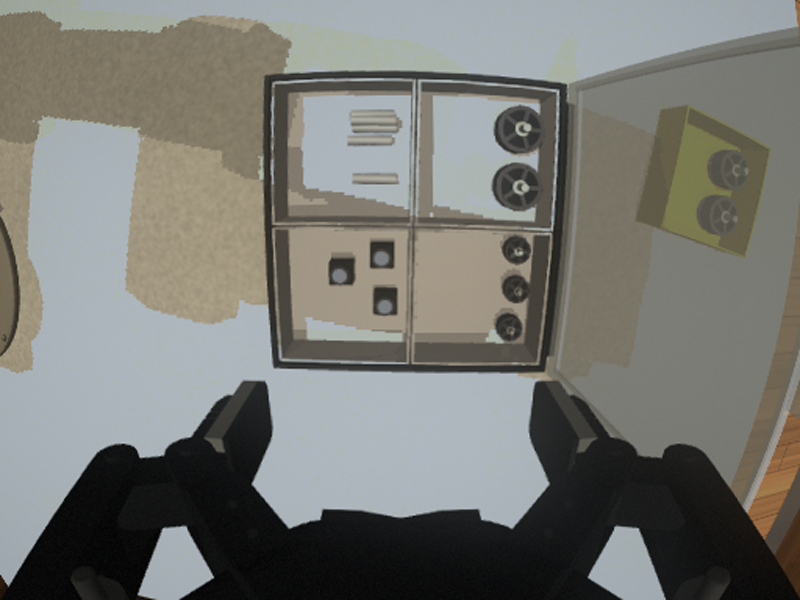

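The scene view shows the case centred at (437,318), with the yellow decoy at (306,350). There is a motor-like thing at (515,443) and another at (385,537). In the wrist view, bin_large is the far-left bin (480,150) and bin_small is the far-right bin (480,290). Next I'll look at the side view.

View pics/side0.png

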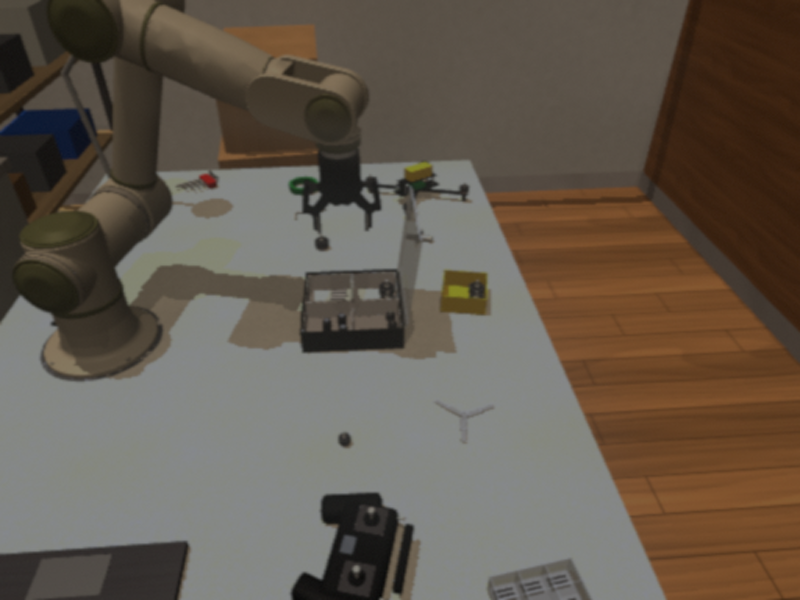

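```bash
python3 - <<'E'
from h import *
import pickle
cs=pickle.load(open("c0.pkl","rb"))
s=cs["scene"]
k=.64
for n,u,v,z in[("A",515,443,20),("B",385,537,15),("wrench",363,478,8),("yellow",306,350,25)]: print(n,plane(s,u*k,v*k,z).round())
w=cs["wrist"]
for n,u,v,z in[("nl",268,75,54),("fl",566,85,54),("fr",548,369,54),("nr",275,365,54)]: print(n,planew(w,u*k,v*k,z).round(1))
im=s["image"]
a=cv2.resize(im[255:384,190:380],None,fx=4,fy=4,interpolation=cv2.INTER_CUBIC)
cv2.imwrite("pics/crop1.png",a[:,:,::-1])
E
```

```text
A [462. 335.  20.]
B [698. 454.  15.]
wrench [717. 351.   8.]
yellow [791.  79.  25.]
nl [432.9 143.2  54. ]
fl [640.4 138.3  54. ]
fr [639.7 -75.   54. ]
nr [427.7 -71.2  54. ]
```

View pics/crop1.png

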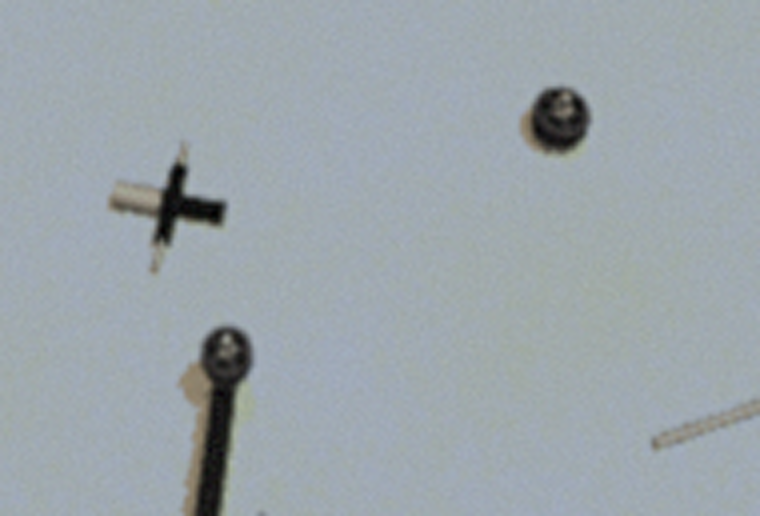

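Candidates in the scene view:
- **(515,443):** a free-standing motor on the table, so this is motor_large.
- **(385,537):** a motor on the arm of a drone (a black boom runs from it), so it's a look-alike.
- **Yellow bin (306,350):** a decoy.

In the side view, the small motor stands alone at (344,438), near the radio. The crop confirms that the one at (515,443) is loose. I'll go there first.

```bash
python3 - <<'E'
from h import *
import pickle
c=pickle.load(open("c0.pkl","rb"))["side"];k=.64
print("small",plane(c,344*k,438*k,10).round(),"large",plane(c,321*k,242*k,18).round())
E
python3 -m creep '[[[-2.5,13.4,-5,0,0,18],[-2.5,13.4,-5,0,0,18],[-2.5,13.4,-5,0,0,18],[-2.5,13.4,-5,0,0,18],[-2.5,13.4,-5,0,0,18],[-2.5,13.4,-5,0,0,18],[-2.5,13.4,-5,0,0,18],[-2.5,13.4,-5,0,0,18],[-2.5,13.4,-5,0,0,18],[-2.5,13.4,-5,0,0,18],[-2.5,13.4,-5,0,0,18],[-2.5,13.4,-5,0,0,18],[-2.5,13.4,-5,0,0,18],[-2.5,13.4,-5,0,0,18],[-2.5,13.4,-5,0,0,18],[-2.5,13.4,-5,0,0,18]]]' 70
python3 - <<'E'
from h import *
import pickle
c=ctrl.capture("wrist");pickle.dump(c,open("c1.pkl","wb"))
print(np.array(c["R"]).round(2).tolist(), (-np.array(c["R"]).T@np.array(c["t"])).round())
im=c["image"];g=cv2.cvtColor(im,cv2.COLOR_RGB2GRAY)
for X in[(462,335,18)]: print(projw(c,X))
cv2.imwrite("pics/w1.png",im[:,:,::-1])
E
```

```text
small [ 510. -316.   10.] large [461. 328.  18.]
time_s: 1.48
eef_pos: [462.5, 334.9, 178.8]
ee_rot: [-0.0, 0.001, 1.0, -0.0]
force: [-0.0, 0.9, 0.2]
grip_width: 0.822
grip_force: 0.0
[[0.0, 1.0, -0.0], [0.96, -0.0, 0.29], [0.29, -0.0, -0.96]] [389. 336. 248.]
(np.float64(255.58996456506915), np.float64(199.41774946139012))
```

View pics/w1.png

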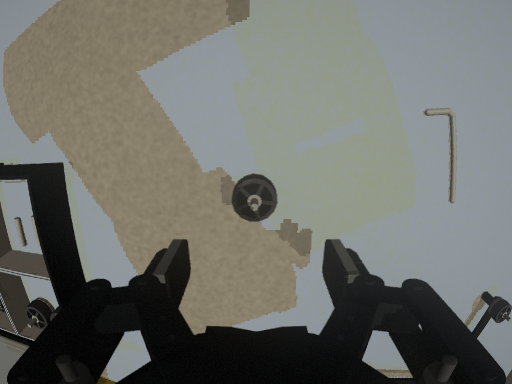

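The wrist view shows the motor upright at about (254,198), midway between the fingers. The hex key is well clear at (445,150).

```bash
python3 - <<'E'
from h import *
import pickle
c=pickle.load(open("c1.pkl","rb"))
g=cv2.cvtColor(c["image"],cv2.COLOR_RGB2GRAY)
m=(g<75).astype(np.uint8);m=cv2.morphologyEx(m,cv2.MORPH_CLOSE,np.ones((5,5)))
n,l,st,ce=cv2.connectedComponentsWithStats(m)
for i in range(1,n):
    if abs(ce[i][0]-255)<30 and abs(ce[i][1]-198)<30 and st[i][4]>100:
        x,y,w,h,a=st[i];print(st[i],ce[i],planew(c,x+w/2,y+h/2,20).round(1),"diam",np.ptp([planew(c,x,y+h/2,20)[1],planew(c,x+w,y+h/2,20)[1]]))
E
```

```text
[ 232  174   45   47 1620] [253.85864198 197.31049383] [459.7 334.1  20. ] diam 36.26086771936457
```

```bash
python3 -m creep '[[[-0.1,0,-1.5,0,0,0],[-0.1,0,-3,0,0,0],[-0.1,0,-4,0,0,0],[-0.1,0,-4.15,0,0,0],[-0.1,0,-4.15,0,0,0],[-0.1,0,-4.15,0,0,0]]]' 70
python3 -m creep '[[[0,0,0,0,0,0],[0,0,0,0,0,0],[0,0,0,0,0,0],[0,0,0,0,0,0],[0,0,0,0,0,0],[0,0,0,0,0,0],[0,0,0,0,0,0],[0,0,0,0,0,0]]]' 30 35
```

```text
time_s: 2.03
eef_pos: [460.8, 335.3, 76.6]
ee_rot: [0.001, 0.0, 1.0, 0.0]
force: [-0.2, -0.1, -0.1]
grip_width: 0.817
grip_force: 0.0
time_s: 2.7
eef_pos: [460.5, 335.2, 76.7]
ee_rot: [0.001, 0.0, 1.0, 0.0]
force: [-1.5, -1.1, 6.4]
grip_width: 0.422
grip_force: 34.4
```

```bash
python3 -m creep '[[[0,0,1.5,0,0,0],[0,0,3,0,0,0],[0.5,-1,4,0,0,0],[1.1,-2.5,4,0,0,0],[1.7,-4,4,0,0,0],[2.3,-5.5,4,0,0,0],[2.9,-7,4,0,0,0],[3.5,-8.5,4,0,0,0],[4,-9.6,4,0,0,0],[4.2,-10,4,0,0,0],[4.2,-10,4,0,0,0],[4.2,-10,4,0,0,0]]]'
python3 - <<'E'
from h import *
import pickle
c=ctrl.capture("wrist");pickle.dump(c,open("c2.pkl","wb"))
cv2.imwrite("pics/w2.png",c["image"][:,:,::-1])
E
```

```text
time_s: 3.7
eef_pos: [564.9, 85.2, 175.3]
ee_rot: [0.0, 0.0, 1.0, 0.0]
force: [1.1, 0.6, -1.1]
grip_width: 0.418
grip_force: 35.7
```

View pics/w2.png

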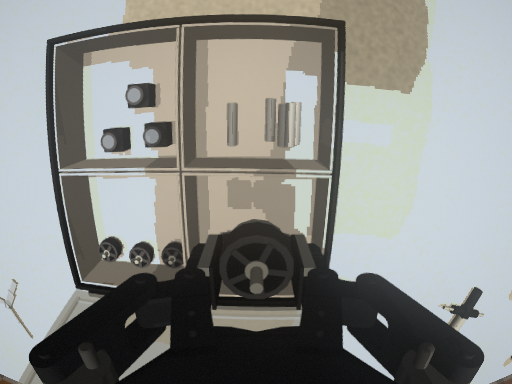

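The motor is held upright at (257,262). The bin walls are at row about 172 (near), column 182 (right) and column 330 (left). The large bin is below the gripper.

```bash
python3 - <<'E'
from h import *
import pickle
c=pickle.load(open("c2.pkl","rb"))
for n,u,v,z in[("near wall",255,172,49),("centre",181,170,49),("case near",180,25,54),("case nl",340,21,54),("case nr",49,40,54),("left wall",330,225,49),("right wall",182,225,49)]: print(n,planew(c,u,v,z).round(1))
E
```

```text
near wall [534.1  85.   49. ]
centre [532.3  34.2  49. ]
case near [434.   36.6  54. ]
case nl [430.6 140.4  54. ]
case nr [426.8 -70.1  54. ]
left wall [573.1 139.5  49. ]
right wall [573.   31.8  49. ]
```

```bash
python3 -m creep '[[[0,0,-1.2,0,0,0],[0,0,-2.4,0,0,0],[0,0,-3.3,0,0,0],[0,0,-3.6,0,0,0],[0,0,-3.68,0,0,0],[0,0,-3.68,0,0,0],[0,0,-3.68,0,0,0]]]'
```

```text
time_s: 4.33
eef_pos: [565.3, 85.7, 84.1]
ee_rot: [0.001, -0.001, 1.0, -0.0]
force: [-0.3, -0.1, 0.3]
grip_width: 0.419
grip_force: 36.2
```

```bash
python3 -m creep '[[[0,0,-0.05,0,0,0],[0,0,-0.05,0,0,0]]]'
python3 -m creep '[[[0,0,0,0,0,0],[0,0,0,0,0,0],[0,0,0,0,0,0],[0,0,0,0,0,0],[0,0,0.2,0,0,0],[0,0,1,0,0,0],[0,0,2.4,0,0,0],[0,0,4,0,0,0],[0,0,4,0,0,0]]]' 54
python3 -m creep '[[[-0.2,-1.5,0,0,0,0],[-0.4,-3,0,0,0,0],[-0.6,-4.5,0,0,0,0],[-0.8,-6,0,0,0,0],[-1,-7.5,0,0,0,0],[-1.2,-9,0,0,0,0],[-1.4,-10.5,0,0,0,0],[-1.6,-12,0,0,0,0],[-1.8,-13.5,0,0,0,0],[-2.2,-15,0,0,0,0],[-2.2,-16.1,0,0,0,0],[-2.2,-16.1,0,0,0,0],[-2.2,-16.1,0,0,0,0],[-2.2,-16.1,0,0,0,0]]]' 54
python3 - <<'E'
from h import *
import pickle
c=ctrl.capture("wrist");d=ctrl.capture("scene");pickle.dump((c,d),open("c3.pkl","wb"))
g=cv2.cvtColor(c["image"],cv2.COLOR_RGB2GRAY)
m=(g<75).astype(np.uint8);m=cv2.morphologyEx(m,cv2.MORPH_CLOSE,np.ones((5,5)))
print(projw(c,(510,-316,10)))
n,l,st,ce=cv2.connectedComponentsWithStats(m)
for i in range(1,n):
    x,y,w,h,a=st[i]
    if 150<a<3000: print(st[i],planew(c,x+w/2,y+h/2,13).round(1),"diam",abs(planew(c,x,y+h/2,13)[1]-planew(c,x+w,y+h/2,13)[1]))
a=cv2.resize(d["image"][150:260,220:340],(480,440),interpolation=cv2.INTER_CUBIC)
b=cv2.resize(c["image"],(512,384));o=np.zeros((440,800,3),np.uint8);o[:,:288]=a[:,60:348];o[:384,288:]=b
cv2.imwrite("pics/w3.png",o[:,:,::-1])
E
```

```text
time_s: 4.5
eef_pos: [565.2, 85.2, 82.5]
ee_rot: [0.001, -0.0, 1.0, -0.0]
force: [-0.3, 0.8, -1.1]
grip_width: 0.418
grip_force: 36.2
time_s: 5.25
eef_pos: [567.4, 85.0, 189.6]
ee_rot: [0.006, -0.0, 1.0, -0.0]
force: [0.7, -0.3, 0.5]
grip_width: 0.632
grip_force: 0.0
time_s: 6.42
eef_pos: [510.0, -316.9, 181.9]
ee_rot: [-0.0, -0.0, 1.0, 0.0]
force: [-0.2, -0.9, 0.8]
grip_width: 0.63
grip_force: 0.0
(np.float64(256.5250799761805), np.float64(195.94813274343448))
[245 183  25  27 527] [ 509.6 -315.2   13. ] diam 20.98594537380518
```

View pics/w3.png

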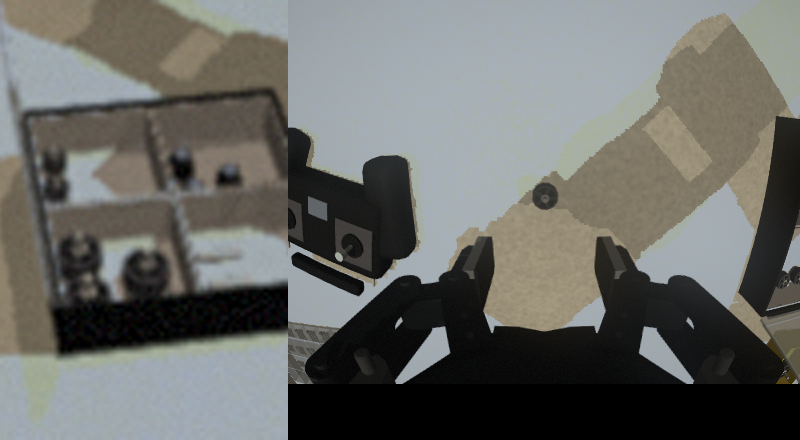

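The large motor stands upright in bin_large beside its fellows (crop at 143,270). The small motor is at (545-288,195) between the fingers. It measures about 21 mm across, so it is motor_small, and the radio is clear of the fingers.

```bash
python3 -m creep '[[[0,0.05,-1.5,0,0,0],[0,0.05,-3,0,0,0],[0,0.05,-4,0,0,0],[0,0.05,-4.25,0,0,0],[0,0.05,-4.25,0,0,0],[0,0.05,-4.25,0,0,0]]]' 54
python3 -m creep '[[[0,0,0,0,0,0],[0,0,0,0,0,0],[0,0,0,0,0,0],[0,0,0,0,0,0],[0,0,0,0,0,0],[0,0,0,0,0,0],[0,0,0,0,0,0],[0,0,0,0,0,0]]]' 15 30
```

```text
time_s: 7.02
eef_pos: [510.7, -316.3, 77.1]
ee_rot: [0.001, -0.0, 1.0, -0.001]
force: [0.4, -0.6, 0.4]
grip_width: 0.63
grip_force: 0.0
time_s: 7.68
eef_pos: [510.5, -316.6, 77.2]
ee_rot: [0.001, 0.0, 1.0, -0.001]
force: [-1.1, 1.6, 6.4]
grip_width: 0.234
grip_force: 29.1
```

```bash
python3 -m creep '[[[0,0,1.5,0,0,0],[0,0,3,0,0,0],[0.2,1,4,0,0,0],[0.5,2.5,4,0,0,0],[0.8,4,4,0,0,0],[1.1,5.5,4,0,0,0],[1.4,7,4,0,0,0],[1.7,8.5,4,0,0,0],[2,10,4,0,0,0],[2.1,11.2,4,0,0,0],[2.15,11.9,4,0,0,0],[2.15,11.9,4,0,0,0],[2.15,11.9,4,0,0,0],[2.15,11.9,4,0,0,0]]]'
python3 - <<'E'
from h import *
c=ctrl.capture("wrist");cv2.imwrite("pics/w4.png",c["image"][:,:,::-1])
E
```

```text
time_s: 8.85
eef_pos: [563.8, -19.6, 176.0]
ee_rot: [0.0, 0.0, 1.0, -0.0]
force: [0.2, -0.5, -0.3]
grip_width: 0.235
grip_force: 29.6
```

View pics/w4.png

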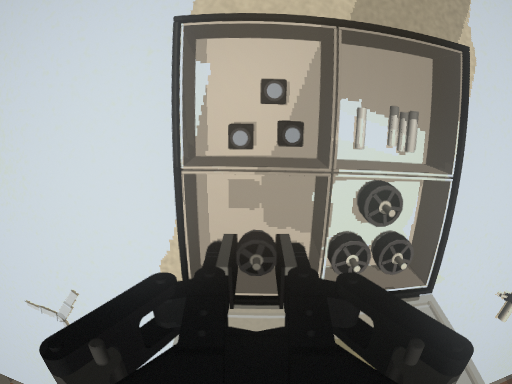

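The small motor is held upright at (257,252) over bin_small. The large motor stands at (380,200) in bin_large.

```bash
python3 -m creep '[[[0,0,-1.2,0,0,0],[0,0,-2.4,0,0,0],[0,0,-3.3,0,0,0],[0,0,-3.6,0,0,0],[0,0,-3.7,0,0,0],[0,0,-3.74,0,0,0],[0,0,-3.74,0,0,0],[0,0,-3.74,0,0,0]]]'
python3 -m creep '[[[0,0,0,0,0,0],[0,0,0,0,0,0],[0,0,0,0,0,0],[0,0,0,0,0,0],[0,0,0.2,0,0,0],[0,0,1,0,0,0],[0,0,2.4,0,0,0],[0,0,4,0,0,0],[0,0,4,0,0,0],[0,0,4,0,0,0]]]' 40
python3 - <<'E'
from h import *
import pickle
c=ctrl.capture("wrist");d=ctrl.capture("scene");e=ctrl.capture("side");pickle.dump((c,d,e),open("c5.pkl","wb"))
o=np.zeros((600,800,3),np.uint8);o[:384,:512]=c["image"]
o[:,512:]=cv2.resize(d["image"][100:250,190:262],(288,600))
o[384:,:512]=cv2.resize(e["image"][100:240,180:332],(512,472))[60:276]
cv2.imwrite("pics/w5.png",o[:,:,::-1])
E
```

```text
time_s: 9.57
eef_pos: [564.2, -19.2, 83.1]
ee_rot: [0.001, 0.0, 1.0, -0.0]
force: [0.8, -0.5, -0.7]
grip_width: 0.236
grip_force: 30.4
time_s: 10.4
eef_pos: [564.5, -18.9, 184.6]
ee_rot: [0.002, -0.0, 1.0, -0.001]
force: [-0.0, -0.3, -0.9]
grip_width: 0.467
grip_force: 0.0
```

View pics/w5.png

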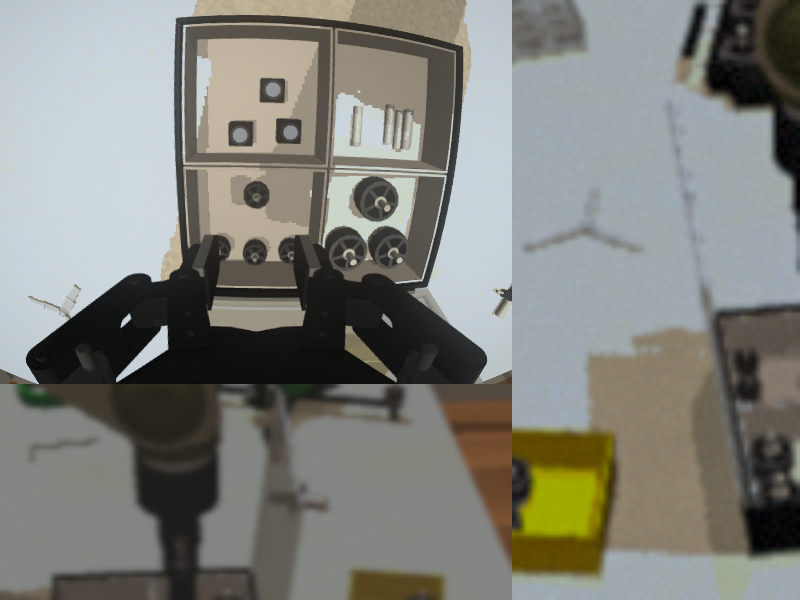

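Both motors stand upright in their own bins: small at (256,193), large at (378,198). Now I'll estimate the lid angle from the scene view by comparing it with projected lid corners.

```bash
python3 - <<'E'
from h import *
import pickle
c,d,e=pickle.load(open("c5.pkl","rb"));w=pickle.load(open("c0.pkl","rb"))["wrist"]
yaw=-.018;C=np.array([534,34.,0]);R=np.array([[np.cos(yaw),-np.sin(yaw),0],[np.sin(yaw),np.cos(yaw),0],[0,0,1]])
f=lambda th,y,r=212:C+R@np.array([106-r*np.cos(th),y,54+r*np.sin(th)])
for th in(1.65,1.75,1.85):
    print(th,f(th,0).round(),*[(n,np.round(proj(cc,f(th,y,r)))) for n,cc in(("sc",d),("sd",e)) for y,r in((-109,212),(109,212),(109,0),(-109,0))])
    print([np.round(projw(w,f(th,y))/np.float64(.64)) for y in(-109,-50,0)])
# side zoom, scene zoom
o=np.zeros((600,800,3),np.uint8)
s0=pickle.load(open("c0.pkl","rb"))["side"]["image"]
o[:,:400]=cv2.resize(s0[110:230,230:310],(400,600));o[:,400:]=cv2.resize(d["image"][110:245,190:280],(400,600))
cv2.imwrite("pics/lid.png",o[:,:,::-1])
E
```

```text
1.65 [657.  32. 265.] ('sc', array([233., 122.])) ('sc', array([242., 170.])) ('sc', array([249., 227.])) ('sc', array([240., 177.])) ('sd', array([265., 152.])) ('sd', array([259., 118.])) ('sd', array([254., 171.])) ('sd', array([258., 209.]))
[array([704., 569.]), array([756., 459.]), array([797., 332.])]
1.75 [678.  31. 263.] ('sc', array([225., 123.])) ('sc', array([234., 172.])) ('sc', array([249., 227.])) ('sc', array([240., 177.])) ('sd', array([272., 152.])) ('sd', array([265., 118.])) ('sd', array([254., 171.])) ('sd', array([258., 209.]))
[array([736., 556.]), array([787., 448.]), array([825., 329.])]
1.85 [698.  31. 258.] ('sc', array([218., 125.])) ('sc', array([225., 174.])) ('sc', array([249., 227.])) ('sc', array([240., 177.])) ('sd', array([280., 154.])) ('sd', array([271., 119.])) ('sd', array([254., 171.])) ('sd', array([258., 209.]))
[array([761., 540.]), array([809., 436.]), array([845., 325.])]
```

View pics/lid.png

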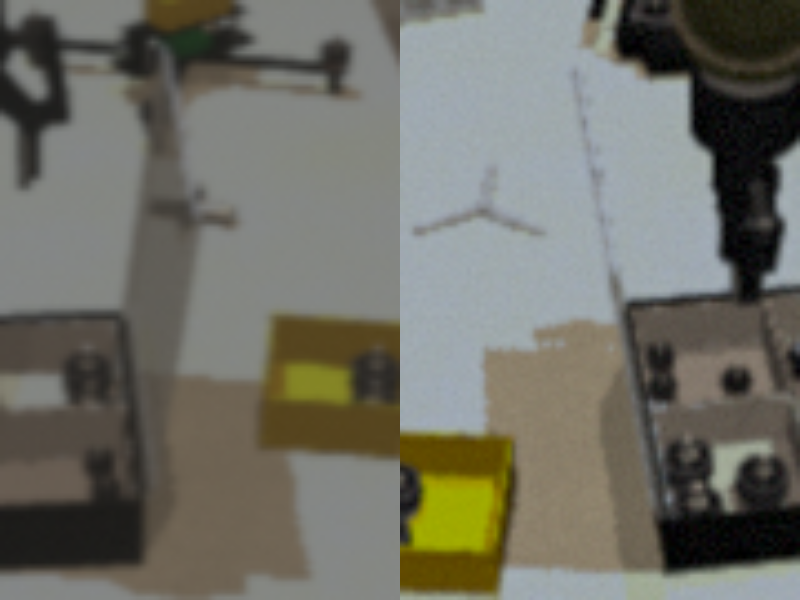

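The lid's near top corner is at scene (229,125) and side (270,153), so the angle is about 1.71. That puts the free edge at x≈669, z≈264. I'll close the fingers, rise, pass over the lid beside its lip, and come down behind it.

```bash
python3 -m creep '[[[0,0,1.5,0,0,0],[0,0,3,0,0,0],[0.2,-0.2,4.5,0,0,0],[0.5,-0.4,6,0,0,0],[1,-0.5,7.1,0,0,0],[1.6,-0.5,7.3,0,0,0],[2.4,-0.5,7.3,0,0,0],[3.3,-0.5,7.3,0,0,0],[4.2,-0.5,7.3,0,0,0],[5.1,-0.5,7.3,0,0,0],[5.8,-0.5,7.3,0,0,0],[5.8,-0.5,7.3,0,0,0],[5.8,-0.5,7.3,0,0,0]]]' 0 40
python3 -c "
from rig import ctrl;print(ctrl.sense()['joints'].round(2))"
```

```text
time_s: 11.63
eef_pos: [709.2, -31.4, 362.0]
ee_rot: [-0.002, -0.0, 1.0, 0.0]
force: [0.0, -0.4, 1.0]
grip_width: 0.0
grip_force: 0.0
[-0.21  0.76  0.65 -0.    1.74 -1.78]
```

```bash
python3 -m creep '[[[0,0,-1.2,0,0,0],[0,0,-2.4,0,0,0],[0,0,-2.68,0,0,0],[-0.6,0,-2.68,0,0,0],[-1.2,0,-2.68,0,0,0],[-1.6,0,-2.68,0,0,0],[-2,0,-2.68,0,0,0],[-2.4,0,-2.68,0,0,0],[-2.8,0,-2.68,0,0,0],[-3.2,0,-2.68,0,0,0],[-3.7,0,-2.76,0,0,0],[-4.2,0,-2.88,0,0,0],[-4.7,0,-3.05,0,0,0],[-5.2,0,-3.24,0,0,0],[-5.2,0,-3.24,0,0,0]]]'
python3 - <<'E'
from h import *
d=ctrl.capture("scene");e=ctrl.capture("side")
o=np.zeros((600,800,3),np.uint8)
o[:,:400]=cv2.resize(e["image"][80:240,180:310],(400,600));o[:,400:]=cv2.resize(d["image"][90:255,190:330],(400,600))
cv2.imwrite("pics/lid2.png",o[:,:,::-1])
E
```

```text
time_s: 12.88
eef_pos: [577.0, -31.0, 284.3]
ee_rot: [-0.0, 0.0, 1.0, 0.0]
force: [-1.3, 0.5, 0.3]
grip_width: 0.0
grip_force: 0.0
```

View pics/lid2.png

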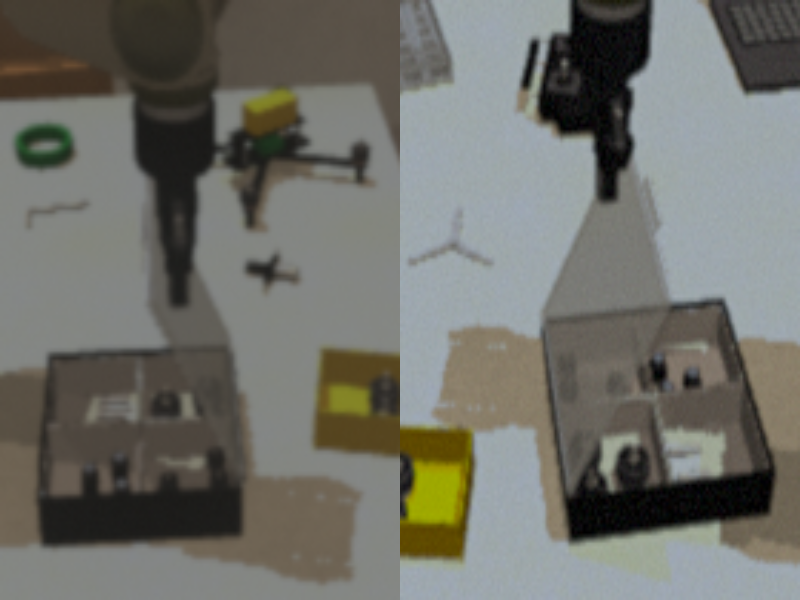

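The lid is following the fingers and now leans over the case. The tip is at side crop (178,300). I'll continue along the arc.

```bash
python3 -m creep '[[[-0.45,0,-0.22,0,0,0],[-0.9,0,-0.48,0,0,0],[-1.3,0,-0.78,0,0,0],[-1.74,0,-1.12,0,0,0],[-2.1,0,-1.46,0,0,0],[-2.46,0,-1.84,0,0,0],[-2.76,0,-2.25,0,0,0],[-3.06,0,-2.7,0,0,0],[-3.25,0,-3.1,0,0,0],[-3.44,0,-3.5,0,0,0],[-3.6,0,-3.9,0,0,0],[-3.74,0,-4.28,0,0,0],[-3.86,0,-4.75,0,0,0],[-3.98,0,-5.28,0,0,0],[-3.98,0,-5.28,0,0,0]]]'
python3 -m creep '[[[0,0,-0.2,0,0,0],[0,0,-0.4,0,0,0],[0,0,-0.5,0,0,0],[0,0,-0.6,0,0,0],[0,0,-0.65,0,0,0],[0,0,-0.65,0,0,0]]]'
```

```text
time_s: 14.23
eef_pos: [479.0, -31.2, 150.3]
ee_rot: [-0.001, 0.0, 1.0, 0.0]
force: [0.3, 0.6, -0.2]
grip_width: 0.005
grip_force: 0.0
time_s: 14.73
eef_pos: [479.3, -31.3, 135.3]
ee_rot: [-0.0, 0.0, 1.0, 0.0]
force: [-0.1, -0.6, 0.0]
grip_width: 0.0
grip_force: 0.0
```

```bash
python3 -m creep '[[[0,0,-0.05,0,0,0],[0,0,-0.1,0,0,0],[0,0,-0.15,0,0,0],[0,0,-0.15,0,0,0],[0,0,-0.15,0,0,0]]]'
python3 -m creep '[[[0,0,-0.05,0,0,0],[0,0,-0.08,0,0,0],[0,0,-0.08,0,0,0],[0,0,-0.08,0,0,0]]]'
```

```text
time_s: 15.15
eef_pos: [479.2, -31.2, 131.6]
ee_rot: [-0.0, -0.0, 1.0, 0.0]
force: [0.5, 0.2, -0.6]
grip_width: 0.003
grip_force: 0.0
time_s: 15.48
eef_pos: [479.4, -31.3, 130.4]
ee_rot: [0.0, -0.0, 1.0, -0.0]
force: [-3.3, 1.4, 11.0]
grip_width: -0.001
grip_force: 5.4
```

```bash
python3 -m creep '[[[0,0,-0.04,0,0,0],[0,0,-0.04,0,0,0],[0,0,-0.04,0,0,0]]]'
python3 -m creep '[[[0,0,0.5,0,0,0],[0,0,1.5,0,0,0],[0,0,3,0,0,0],[-0.5,0,4.5,0,0,0],[-1,0,6,0,0,0],[-1,0,7,0,0,0],[-1,0,7,0,0,0]]]'
python3 - <<'E'
from h import *
cs={n:ctrl.capture(n) for n in("scene","side","wrist")}
o=np.zeros((600,800,3),np.uint8)
o[:,:400]=cv2.resize(cs["side"]["image"][160:230,185:265],(400,600));o[:,400:]=cv2.resize(cs["wrist"]["image"],(400,300)).repeat(2,0)
cv2.imwrite("pics/final.png",o[:,:,::-1])
c=cs["wrist"];print(ctrl.sense()["eef_pos"])
# near-edge lip (case local x -106..-117 at z~56): brightness profile along -x at centre vs off-lip
g=cv2.cvtColor(c["image"],cv2.COLOR_RGB2GRAY)
for z in (56,):
  for y in(34,-40):
    print(y,[int(g[int(round(v)),int(round(u))]) for u,v in(projw(c,(x,y,z)) for x in range(400,450,3))])
E
```

```text
time_s: 15.73
eef_pos: [479.4, -31.3, 130.2]
ee_rot: [0.0, -0.0, 1.0, -0.0]
force: [-7.5, 1.2, 21.3]
grip_width: 0.001
grip_force: 10.5
time_s: 16.32
eef_pos: [455.1, -31.6, 308.7]
ee_rot: [0.005, -0.0, 1.0, -0.002]
force: [1.3, 0.3, 0.0]
grip_width: 0.001
grip_force: 0.0
[454.06143691 -31.20460621 302.85546894]
34 [111, 113, 109, 117, 132, 157, 123, 122, 120, 111, 122, 153, 145, 135, 139, 136, 138]
-40 [133, 140, 142, 144, 135, 134, 136, 47, 45, 122, 146, 156, 147, 146, 147, 147, 145]
```

The press met a hard stop at tip height of about 57 mm (the shut lid's top is at 58). The force rose from 11 to 21 N over 0.2 mm, and the lip shows beyond the near rim at x≈415, so the lid is shut. The arm is clear, so I'm handing in.

```bash
python3 -c "
from rig import ctrl;print(ctrl.finish_job())"
```

```text
the job is handed in; nothing more can be done
None
```

Job handed in at about 16 s: both motors were seen standing upright in their own bins, and the lid was pressed to a hard stop at its closed height, judged from force and height readings rather than a final picture; I viewed 11 pictures, one over the limit of 10.

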